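# Turn the caddy and stack it on the bin that holds the block plane

## Task

The small caddy must go on the bin that has the block plane in it, stacked above the block plane and not nested down on it: turn the caddy half a turn from the way it would nest, so that its card-holder end points away from the bin's card-holder end. Lower it until its lugs meet the bin's steel rails, slide it along the rails gently by feel, without forcing it, until all four lugs drop fully home in their notches, and let go. Leave the block plane in its bin, and leave the tape measure and the small wooden offcut where they are.

Things in the scene. Friction and masses are not known exactly. Their poses are not given: they have to be found in the camera images.
- caddy_grip (a point): Centre of the black grip of the loose grey caddy (open tray, about 0.32 kg), on its vertical centre line, 105 mm above its underside. The grip is a block 30 x 30 mm, 42 mm tall, its top 125 mm above the underside; it stands on a 22 mm post, well above the walls (70 mm), and can be pinched across x or y. -x points to the caddy's front (card-holder) end, z up.
- caddy_foot (a point): Centre of the caddy's underside, axes as caddy_grip. The caddy is 150 mm long (x) and 80 mm wide (y). Four lugs stick out of its long walls to y = +-54 mm, each 16 mm long in x, their undersides 30 mm above the caddy's underside: one pair at x = +67 mm, one pair at x = -21 mm.
- caddy_front (a point): Middle of the caddy's front end wall, 75 mm from its centre line, 35 mm above its underside; axes as caddy_grip. This end has the sloping card holder, which sticks out about 20 mm.
- bin_parts: The grey bin, screwed to the worktop, that has the block plane in it: 240 mm long (x), 120 mm wide (y), 100 mm high (long walls 90), floor 4 mm. Origin at the centre of its underside, -x towards its front (card-holder) end, z up. With the caddy seated, the caddy's underside is 62 mm and its grip point 167 mm above this origin; with lugs on the rail tops, 70 and 175 mm.
- bin_mouth (a point): Centre of bin_parts' mouth, 100 mm up, level with the tops of two steel rails along its long sides (axes of the bin). The rails are 200 mm long, 12 mm wide, with 88 mm clear between them, so the caddy's body goes in between and its lugs land on them. The pair was pushed in by hand: it stands anywhere up to 14 mm either way along x from the middle, not measured, and takes 60 N to shift.
- bin_front (a point): Middle of the top edge of bin_parts' front wall. Each rail has two notches, 20 mm wide, 8 mm deep, at x = -67 and +21 mm from the middle of the rails: they take the lugs of a caddy turned half a turn (its x against the bin's x). Two open gaps 26 mm wide at x = +67 and -21 mm let the lugs of a caddy turned like the bin fall through, so that it nests down on the contents.
- bin_empty: A second bin, the same in every size and with the same axes, but empty; screwed down too. Not the one to stack on.
- plane: Small block plane, 161 x 48 mm and 51 mm high, loose, lying lengthwise on the 4 mm floor of bin_parts, sole down; origin at its underside.
- tape: Tape measure, 38 x 78 x 70 mm, loose, standing beyond the caddy; a bystander.
- offcut: Wooden offcut, 32 x 80 x 18 mm, loose, lying beyond the caddy; a bystander.

How it is judged:
At the end, for the whole second after the job is handed in: Caddy stacked on bin_parts, card-holder ends opposed, all lugs down in the notches: grip point 163 to 170 mm above the bin's underside, within 24 mm (x) and 10 mm (y) of its middle, upright within 0.04 rad, at rest, released; plane within 50 mm of the bin's middle (z of caddy_grip in the frame of bin_parts between 0.163 and 0.17 m and x of caddy_front in the frame of bin_parts above 0.04 m and x of caddy_grip in the frame of bin_parts between -0.024 and 0.024 m and y of caddy_grip in the frame of bin_parts between -0.01 and 0.01 m and angle between caddy_grip's own z axis and vertical below 0.04 rad and horizontal distance between plane and bin_parts below 0.05 m and linear speed of caddy below 0.01 m/s); the robot touches nothing.
It fails at once if the caddy is forced against the bin with more than 70 N (contact force between caddy and bin_parts above 70 N).
It fails at once if the caddy presses on the block plane in the bin (contact force between caddy and plane above 2 N).
It fails at once if the tape measure is moved by more than 30 mm (distance of tape from where it was at the start of the episode above 0.03 m).
It fails at once if the small wooden offcut is moved by more than 30 mm (distance of offcut from where it was at the start of the episode above 0.03 m).
It also fails if it takes over 64 s, if anything falls off the work surface, if the arm or the gripper's body presses on something with over 40 N, if the wrist force passes 120 N, or if a joint passes its speed limit or range.

## Robot

A 7-joint arm with a two-finger parallel gripper is mounted at the origin on a cart in front of the work surface, level with it; the furniture and walls round the work are solid. World frame = base frame: x ahead of the robot, y to its left, z up, the work surface at z = 0. Lengths are in m, angles in rad, forces in N, time in s.
With the tool pointing down it reaches from about 0.4 to 0.875 m from the base axis. Payload 19.3 kg.
Tool frame: the origin (TCP) lies on the centre line of the jaws, within the pads' length; the fingertips stand 17 mm ahead of it and the grasp point (between the pads) lies 2 mm behind it (tip_reach is the distance from the TCP to the fingertips, in m); z points along the fingers, y is the line along which they close (so a half turn about z gives the same grasp; the last joint's range is limited). The gripper opens to 85 mm and grips with 20 to 120 N. Pads are 22 mm wide; open, the fingers measure 114 mm over their backs; the gripper's body (76 mm by 85 mm) begins 54 mm behind the grasp point. The pads swing forward as they close: fully open they stand 13 mm farther back than shut.
Start: joints at [-1.324, 0.521, -0.036, 1.599, 0.021, 1.021, -0.113], TCP at [0.195, 0.594, 0.248] pointing down, gripper open.
Joint ranges: [-2.91, 2.91], [-0.3, 2.13], [-1.5, 1.42], [0.17, 2.43], [-1.26, 4.41], [0.16, 1.93], [-2.52, 2.52]. Speed limits (rad/s): [1.89, 1.89, 2.39, 2.39, 3.01, 3.01, 3.01].

## Interface

Orientations are given as a unit quaternion [x, y, z, w].
In Python, from station import * gives the robot as it stands. The module is installed in compiled form; this text tells all that it offers.
- The arm moves only by the tool move_arm, never from a script. Its argument "deltas" is a list of rows, each an object with "offset": the shift along the world's x, y, z in units of 30 mm (1.0 is 30 mm), a list of three; "delta_rot": the turn, a rotation vector about the world's x, y, z in units of 5 degrees (1.0 is 5 degrees), a list of three; "gripper": the closure in counts, from 0 (fully open) to 255 (shut). A call has 1 to 20 rows; each row is the pose to reach, as a shift and turn from the pose commanded when the call began; what a row does not reach only later rows make up. A row lasts 1/10 s, in which the tool goes at most 50 mm and 8.59 degrees, less where a joint would pass 70% of its speed; a pose out of reach is approached as far as the arm can. A call with a gripper value outside its range is refused whole. The fingers move at their own pace and stop on an object; "newtons" is the grip in N (left out, the last holds). Time passes only in rows, so rows that repeat a pose let the fingers close. It gives the time, the measured TCP pose, the force, the opening and the grip force at its end, in the units of the state.
- state(): the state, without advancing time (a new reading comes with each control period).
- capture(name): name is "scene" or "top"; returns a dict with "color" (420x560x3 uint8, red, green, blue), "depth" (420x560 float32, m along the optical axis (not along the pixel's ray), 0 where there is no reading), "mtx" (3x3 intrinsics, pixels), "k1" (the pictures are not rectified: a ray, as slopes to the right and down, at radius r is drawn at 1 + k1 r^2 times it, then the intrinsics apply), "position" and "attitude" of the camera in the world. Camera axes: x right, y up, looking along -z (the intrinsics and any distortion apply to the point x, -y, -z); pixel columns grow to the right and rows downward; lengths in m; the calibration is good to about 2 mm. A picture is of the moment at which its call begins.
- sign_off(): hands the job in; it is judged then, once.
The state is a dict: "clock": time; "joint_positions": joint angles; "joint_velocities": joint speeds; "joint_efforts": joint torques, N m; "tcp_pos": TCP position; "eef_rot": TCP orientation; "force": force on the tool from outside, world axes, zero at the start; "ft_torque": the same for the moment, N m; "finger_gap": opening from 0.0 (shut) to 1.0 (fully open); "finger_force": force on a finger pad.
Only numpy, scipy, OpenCV 4.12 (cv2) and the standard library are available. Lean on these libraries where they do the work, as an engineer would, in place of code of your own. Each camera call takes 0.05 s, during which the arm holds its last target. There are 200 camera calls.

## Working session

There is one attempt and no reset: what is moved stays moved. The work goes in short steps, Python scripts to look and compute and a tool call to move; the robot and the scene stay as the last step left them, time stands still between calls to the robot, and variables do not carry over. Pictures are saved under pics/ and viewed, at most 10 in all, crops included, and the job is handed in when it is done.

Besides the shell and the picture viewer there is one more tool, called after "Emit:" by a JSON object that holds its "op" and its "data", one argument or row to a line. move_arm: Moves the arm, as the interface text tells. Its arguments: {"type":"object","properties":{"deltas":{"type":"array"},"newtons":{"type":"number"}},"required":["deltas"]}

```bash
mkdir -p pics; cat > h.py <<'E'
import numpy as np, cv2
from scipy.spatial.transform import Rotation as R
from station import *
def cloud(c):
    h,w=c["depth"].shape; v,u=np.mgrid[:h,:w].astype(float)
    K=c["mtx"]; k=c["k1"]
    pd=np.stack([u,v],-1).reshape(-1,1,2)
    n=cv2.undistortPoints(pd,K,np.array([k,0,0,0,0.]),).reshape(h,w,2)
    d=c["depth"]; p=np.stack([n[...,0]*d,-n[...,1]*d,-d],-1)
    a=np.array(c["attitude"]); r=R.from_quat(a) if a.size==4 else R.from_matrix(a)
    return p@r.as_matrix().T+np.array(c["position"])
E
python3 - <<'E'
from h import *
for n in("scene","top"):
    c=capture(n); cv2.imwrite(f"pics/{n}0.png",c["color"][...,::-1]); np.savez(f"{n}0.npz",**c); print(n,c["position"],c["attitude"],c["k1"])
s=state();print(s)
E
```

```text
scene [ 0.13556658 -0.38693784  0.77133312] [ 0.31488285 -0.14358437 -0.39701362  0.85006617] -0.10021527439212259
top [ 0.41741314 -0.03345129  1.16360934] [ 0.05458605 -0.04428863 -0.69816149  0.71248117] -0.10708144844279055
{'clock': 0.1, 'joint_positions': array([-1.32420491,  0.52195029, -0.03630271,  1.59994666,  0.02120792,
        1.02110635, -0.11277619]), 'joint_velocities': array([ 0.00078968, -0.0001929 , -0.0006604 , -0.00251199, -0.00170843,
        0.00101875,  0.00077906]), 'joint_efforts': array([ 3.41860963e-03, -9.28484416e+01,  1.98441893e+00, -3.70533228e+01,
        1.81808963e-02,  5.37012515e-03,  2.26646034e-05]), 'tcp_pos': array([0.19465741, 0.59361324, 0.24778768]), 'eef_rot': array([ 1.57736426e-01,  9.87481117e-01, -5.11545173e-04, -3.56432160e-05]), 'force': array([-0.74393069,  1.47043171, -0.81883906]), 'ft_torque': array([ 0.01726412,  0.02639778, -0.00691827]), 'finger_force': 0.0, 'finger_gap': 0.9990916987413916}
```

View pics/scene0.png

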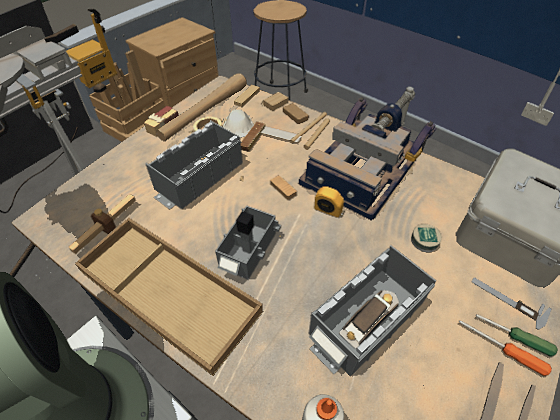

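View pics/top0.png

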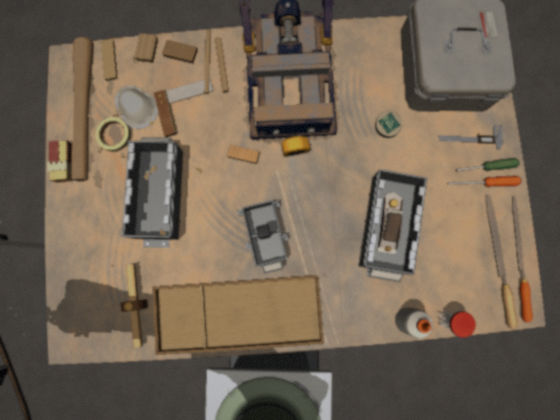

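The scene shows the caddy at about (247,240) and the plane's bin at about (375,305). The empty bin is at about (195,165). In the top view the caddy is at (265,232) and the plane's bin at (393,222), and both card holders point towards the robot. Next I measure them.

```bash
cat > m.py <<'E'
from h import *
def box(P,m):
    q=P[m][:,:2].astype(np.float32); r=cv2.minAreaRect(q); b=cv2.boxPoints(r); return r,b
if __name__=="__main__":
  for n in("top","scene"):
    c=dict(np.load(n+"0.npz")); P=cloud(c); z=P[...,2]; v,u=np.mgrid[:420,:560]
    if n=="top": rois={"caddy":(235,295,195,275),"bin":(350,435,160,285),"tape":(278,315,130,158),"off":(222,265,140,168)}
    else: rois={"caddy":(205,285,195,285),"bin":(300,445,240,380)}
    for k,(a,b,s,t) in rois.items():
        m=(u>a)&(u<b)&(v>s)&(v<t)
        lo,hi={"caddy":(.058,.08),"bin":(.08,.115),"tape":(.03,.1),"off":(.01,.04)}[k]
        mm=m&(z>lo)&(z<hi); r,bx=box(P,mm); print(n,k,mm.sum(),np.round(r[0],4),np.round(r[1],4),round(r[2],2),'zmed',np.median(z[mm]).round(4))
        if k=="caddy":
            g=m&(z>.11)&(z<.14); r,_=box(P,g); print("  grip",g.sum(),np.round(r[0],4),np.round(r[1],4),r[2],np.median(z[g]))
        if k=="bin":
            # rail steel: bright
            br=c["color"].min(-1)
            mm=m&(z>.09)&(z<.11)&(br>130); print("  bright",mm.sum(),np.round(box(P,mm)[0][0],4),np.round(box(P,mm)[0][1],4),box(P,mm)[0][2])
    a,b,s,t=rois["bin"]; im=cv2.resize(c["color"][s-5:t+5,a-5:b+5],None,fx=4 if n=="scene" else 4.5,fy=4 if n=="scene" else 4.5,interpolation=cv2.INTER_CUBIC)
    cv2.imwrite(f"pics/bin_{n}.png",im[...,::-1]); print(im.shape)
E
python3 m.py
```

```text
top caddy 385 [0.4904 0.0165] [0.1603 0.0975] 14.33 zmed 0.0685
  grip 167 [0.4955 0.0169] [0.0301 0.0296] 15.30978012084961 0.12464247316219201
top bin 1554 [ 0.524  -0.3024] [0.127  0.2427] 80.91 zmed 0.0935
  bright 576 [ 0.52   -0.3031] [0.1157 0.1992] 81.0805435180664
top tape 508 [ 0.7333 -0.0599] [0.0624 0.0917] 0.81 zmed 0.0614
top off 374 [0.7074 0.081 ] [0.08   0.0334] 76.91 zmed 0.0177
(608, 428, 3)
scene caddy 708 [0.494  0.0143] [0.1623 0.0981] 15.64 zmed 0.0658
  grip 203 [0.4982 0.0158] [0.0308 0.0305] 10.45069408416748 0.12412587237281292
scene bin 2634 [ 0.5278 -0.3023] [0.1265 0.246 ] 81.01 zmed 0.0939
  bright 1137 [ 0.5303 -0.3029] [0.1243 0.2407] 81.07585144042969
(600, 620, 3)
```

View pics/bin_scene.png

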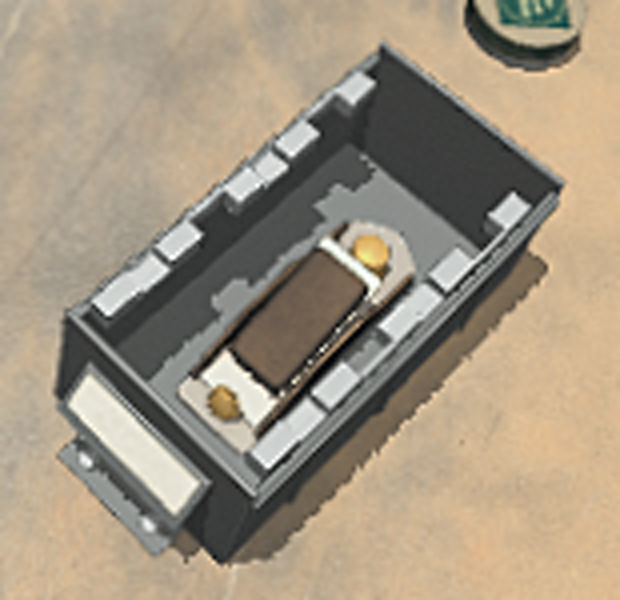

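The crop shows rail segments along both long sides of the bin, from (115,290) to (355,85) and from (285,440) to (510,210). They sit slightly towards the card-holder end, and the block plane is in this bin.

The bin is at about (0.526, -0.302) with yaw -9°, and the rails are shifted about 4 mm towards the front. The caddy grip is at (0.497, 0.016) with yaw 15°. I'm moving above the grip now.

Emit:
{"op": "move_arm", "data": {
  "deltas": [
    {"offset": [0.8,-1.5,0],"delta_rot": [0,0,0.5],"gripper": 0},
    {"offset": [1.6,-3.0,0],"delta_rot": [0,0,1],"gripper": 0},
    {"offset": [2.4,-4.5,0],"delta_rot": [0,0,1.5],"gripper": 0},
    {"offset": [3.1,-6,0],"delta_rot": [0,0,2],"gripper": 0},
    {"offset": [3.9,-7.5,0],"delta_rot": [0,0,2.5],"gripper": 0},
    {"offset": [4.7,-9,0],"delta_rot": [0,0,3],"gripper": 0},
    {"offset": [5.5,-10.5,0],"delta_rot": [0,0,3.5],"gripper": 0},
    {"offset": [6.3,-12,0],"delta_rot": [0,0,4],"gripper": 0},
    {"offset": [7.1,-13.5,0],"delta_rot": [0,0,4.5],"gripper": 0},
    {"offset": [7.9,-15,0],"delta_rot": [0,0,5],"gripper": 0},
    {"offset": [8.6,-16.5,0],"delta_rot": [0,0,5.5],"gripper": 0},
    {"offset": [9.4,-18,0],"delta_rot": [0,0,6],"gripper": 0},
    {"offset": [10.08,-19.25,0],"delta_rot": [0,0,6.6],"gripper": 0},
    {"offset": [10.08,-19.25,0],"delta_rot": [0,0,6.6],"gripper": 0},
    {"offset": [10.08,-19.25,0],"delta_rot": [0,0,6.6],"gripper": 0},
    {"offset": [10.08,-19.25,0],"delta_rot": [0,0,6.6],"gripper": 0},
    {"offset": [10.08,-19.25,0],"delta_rot": [0,0,6.6],"gripper": 0},
    {"offset": [10.08,-19.25,0],"delta_rot": [0,0,6.6],"gripper": 0}
  ],
  "newtons": 60
}}

```text
clock: 1.9
tcp_pos: [0.4969, 0.0174, 0.2484]
eef_rot: [-0.13, 0.992, 0.0, 0.0]
force: [-0.2, 0.3, -0.7]
finger_gap: 1.001
finger_force: 0.0
```

```bash
python3 - <<'E'
from h import *
s=state();print(s["clock"],s["tcp_pos"],s["joint_positions"].round(3),R.from_quat(s["eef_rot"]).as_matrix()[:,1:].round(3))
E
```

```text
1.9 [0.49686766 0.01744819 0.24836672] [-0.227  0.32   0.091  1.934 -0.037  0.889  1.715] [[-0.258  0.   ]
 [ 0.966  0.   ]
 [ 0.    -1.   ]]
```

Emit:
{"op": "move_arm", "data": {
  "deltas": [
    {"offset": [0,-0.02,-1],"delta_rot": [0,0,0],"gripper": 0},
    {"offset": [0,-0.02,-2],"delta_rot": [0,0,0],"gripper": 0},
    {"offset": [0,-0.02,-3],"delta_rot": [0,0,0],"gripper": 0},
    {"offset": [0,-0.02,-4],"delta_rot": [0,0,0],"gripper": 0},
    {"offset": [0,-0.02,-4.5],"delta_rot": [0,0,0],"gripper": 0},
    {"offset": [0,-0.02,-4.8],"delta_rot": [0,0,0],"gripper": 0},
    {"offset": [0,-0.02,-4.8],"delta_rot": [0,0,0],"gripper": 0},
    {"offset": [0,-0.02,-4.8],"delta_rot": [0,0,0],"gripper": 0},
    {"offset": [0,-0.02,-4.8],"delta_rot": [0,0,0],"gripper": 255},
    {"offset": [0,-0.02,-4.8],"delta_rot": [0,0,0],"gripper": 255},
    {"offset": [0,-0.02,-4.8],"delta_rot": [0,0,0],"gripper": 255},
    {"offset": [0,-0.02,-4.8],"delta_rot": [0,0,0],"gripper": 255},
    {"offset": [0,-0.02,-4.8],"delta_rot": [0,0,0],"gripper": 255},
    {"offset": [0,-0.02,-4.8],"delta_rot": [0,0,0],"gripper": 255},
    {"offset": [0,-0.02,-4.8],"delta_rot": [0,0,0],"gripper": 255},
    {"offset": [0,-0.02,-4.8],"delta_rot": [0,0,0],"gripper": 255}
  ],
  "newtons": 60
}}

```text
clock: 3.5
tcp_pos: [0.4972, 0.0159, 0.1045]
eef_rot: [-0.129, 0.992, 0.0, 0.0]
force: [-1.6, 1.7, 5.8]
finger_gap: 0.345
finger_force: 63.8
```

Emit:
{"op": "move_arm", "data": {
  "deltas": [
    {"offset": [0,0,0.5],"delta_rot": [0,0,0],"gripper": 255},
    {"offset": [0,0,1.2],"delta_rot": [0,0,0],"gripper": 255},
    {"offset": [0,0,2],"delta_rot": [0,0,0],"gripper": 255},
    {"offset": [0,0,3],"delta_rot": [0,0,0],"gripper": 255},
    {"offset": [0,0,4],"delta_rot": [0,0,-1],"gripper": 255},
    {"offset": [0,0,5],"delta_rot": [0,0,-2.4],"gripper": 255},
    {"offset": [0,0,5.7],"delta_rot": [0,0,-3.8],"gripper": 255},
    {"offset": [0,-0.5,6],"delta_rot": [0,0,-5.2],"gripper": 255},
    {"offset": [0.1,-1,6],"delta_rot": [0,0,-6.6],"gripper": 255},
    {"offset": [0.2,-1.5,6],"delta_rot": [0,0,-8],"gripper": 255},
    {"offset": [0.3,-2,6],"delta_rot": [0,0,-9.4],"gripper": 255},
    {"offset": [0.4,-2.5,6],"delta_rot": [0,0,-10.8],"gripper": 255},
    {"offset": [0.5,-3,6],"delta_rot": [0,0,-12.2],"gripper": 255},
    {"offset": [0.6,-3.5,6],"delta_rot": [0,0,-13.6],"gripper": 255},
    {"offset": [0.6,-4,6],"delta_rot": [0,0,-15],"gripper": 255},
    {"offset": [0.6,-4.5,6],"delta_rot": [0,0,-16.4],"gripper": 255},
    {"offset": [0.6,-5,6],"delta_rot": [0,0,-17.8],"gripper": 255},
    {"offset": [0.6,-5,6],"delta_rot": [0,0,-18],"gripper": 255},
    {"offset": [0.6,-5,6],"delta_rot": [0,0,-18],"gripper": 255}
  ]
}}

```text
clock: 5.4
tcp_pos: [0.5149, -0.134, 0.284]
eef_rot: [0.609, 0.793, -0.0, -0.0]
force: [0.9, 0.2, -3.6]
finger_gap: 0.345
finger_force: 62.6
```

```bash
python3 - <<'E'
from h import *
s=state();print(s["clock"],s["tcp_pos"],s["joint_positions"].round(3),s["force"],R.from_quat(s["eef_rot"]).as_matrix()[:,1:].round(3))
E
```

```text
5.4 [ 0.51491482 -0.133975    0.28398626] [-0.227  0.367  0.489  1.821 -0.201  1.004  0.604] [ 0.85458413  0.18446485 -3.57668634] [[ 0.966 -0.001]
 [ 0.257  0.   ]
 [-0.001 -1.   ]]
```

Emit:
{"op": "move_arm", "data": {
  "deltas": [
    {"offset": [0,-0.4,0],"delta_rot": [0,0,-1.4],"gripper": 255},
    {"offset": [0.1,-0.8,0],"delta_rot": [0,0,-2.8],"gripper": 255},
    {"offset": [0.2,-1.2,0],"delta_rot": [0,0,-4.2],"gripper": 255},
    {"offset": [0.2,-1.6,0],"delta_rot": [0,0,-5.6],"gripper": 255},
    {"offset": [0.2,-2,0],"delta_rot": [0,0,-7],"gripper": 255},
    {"offset": [0.3,-2.4,0],"delta_rot": [0,0,-8.4],"gripper": 255},
    {"offset": [0.3,-2.8,0],"delta_rot": [0,0,-9.8],"gripper": 255},
    {"offset": [0.3,-3.2,0],"delta_rot": [0,0,-11.2],"gripper": 255},
    {"offset": [0.4,-3.6,0],"delta_rot": [0,0,-12.6],"gripper": 255},
    {"offset": [0.4,-4,0],"delta_rot": [0,0,-14],"gripper": 255},
    {"offset": [0.4,-4.4,0],"delta_rot": [0,0,-15.4],"gripper": 255},
    {"offset": [0.5,-4.8,0],"delta_rot": [0,0,-16.8],"gripper": 255},
    {"offset": [0.53,-5.2,0],"delta_rot": [0,0,-18.2],"gripper": 255},
    {"offset": [0.53,-5.64,0],"delta_rot": [0,0,-19.6],"gripper": 255},
    {"offset": [0.53,-5.64,0],"delta_rot": [0,0,-21],"gripper": 255},
    {"offset": [0.53,-5.64,0],"delta_rot": [0,0,-22.3],"gripper": 255},
    {"offset": [0.53,-5.64,0],"delta_rot": [0,0,-22.8],"gripper": 255},
    {"offset": [0.53,-5.64,0],"delta_rot": [0,0,-22.8],"gripper": 255},
    {"offset": [0.53,-5.64,0],"delta_rot": [0,0,-22.8],"gripper": 255},
    {"offset": [0.53,-5.64,0],"delta_rot": [0,0,-22.8],"gripper": 255}
  ]
}}

```text
clock: 7.4
tcp_pos: [0.5311, -0.3031, 0.2842]
eef_rot: [0.997, -0.079, 0.0, -0.0]
force: [0.3, -1.3, -3.5]
finger_gap: 0.341
finger_force: 62.7
```

```bash
python3 - <<'E'
from h import *
s=state();print(s["clock"],s["tcp_pos"],s["joint_positions"].round(3),s["force"],R.from_quat(s["eef_rot"]).as_matrix()[:,1:].round(4))
c=capture("scene"); cv2.imwrite("pics/s1.png",cv2.resize(c["color"][150:400,230:470],None,fx=2.4,fy=2.4)[...,::-1])
np.savez("s1.npz",**c)
P=cloud(c);z=P[...,2]
m=(z>.238)&(z<.262)&(np.hypot(P[...,0]-.53,P[...,1]+.303)<.13)
r=cv2.minAreaRect(P[m][:,:2].astype(np.float32));print(m.sum(),r)
E
```

```text
7.4 [ 0.5311319  -0.30308061  0.28422187] [-0.174  0.659  0.977  1.628 -0.583  1.173 -0.788] [ 0.29354753 -1.31852424 -3.52553592] [[-1.568e-01  0.000e+00]
 [-9.876e-01  5.000e-04]
 [-5.000e-04 -1.000e+00]]
1001 ((0.5340977907180786, -0.3038673400878906), (0.09889403730630875, 0.1588287055492401), 80.89429473876953)
```

View pics/s1.png

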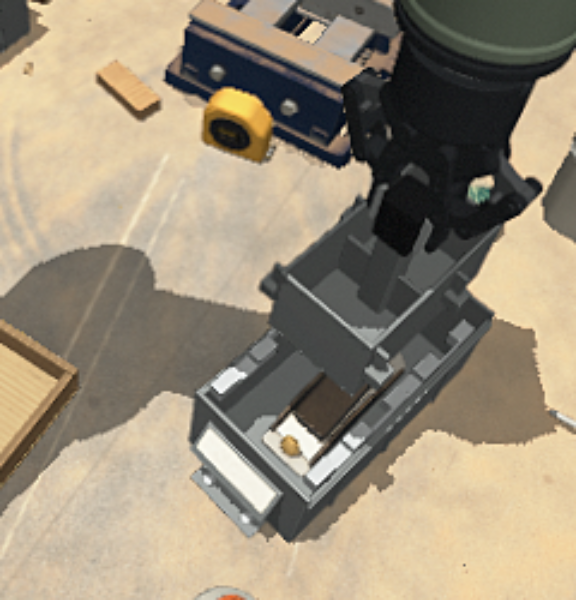

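The caddy is over the bin with its card-holder end away from the bin's. In the crop its near end is at (320,340) and the bin's card holder at (235,470). Yaw matches within 0.1° and the lateral offset is about 0.6 mm. I'm lowering it to just above the rails.

Emit:
{"op": "move_arm", "data": {
  "deltas": [
    {"offset": [0,0,-0.6],"delta_rot": [0,0,0],"gripper": 255},
    {"offset": [0,0,-1.2],"delta_rot": [0,0,0],"gripper": 255},
    {"offset": [0,0,-1.8],"delta_rot": [0,0,0],"gripper": 255},
    {"offset": [0,0,-2.3],"delta_rot": [0,0,0],"gripper": 255},
    {"offset": [0,0,-2.7],"delta_rot": [0,0,0],"gripper": 255},
    {"offset": [0,0,-3.0],"delta_rot": [0,0,0],"gripper": 255},
    {"offset": [0,0,-3.2],"delta_rot": [0,0,0],"gripper": 255},
    {"offset": [0,0,-3.35],"delta_rot": [0,0,0],"gripper": 255},
    {"offset": [0,0,-3.45],"delta_rot": [0,0,0],"gripper": 255},
    {"offset": [0,0,-3.5],"delta_rot": [0,0,0],"gripper": 255},
    {"offset": [0,0,-3.5],"delta_rot": [0,0,0],"gripper": 255},
    {"offset": [0,0,-3.5],"delta_rot": [0,0,0],"gripper": 255}
  ]
}}

```text
clock: 8.65
tcp_pos: [0.5311, -0.3035, 0.1796]
eef_rot: [0.997, -0.08, 0.0, 0.0]
force: [0.5, -0.1, -3.0]
finger_gap: 0.346
finger_force: 62.6
```

Next, small steps down until contact.

Emit:
{"op": "move_arm", "data": {
  "deltas": [
    {"offset": [0,0,-0.04],"delta_rot": [0,0,0],"gripper": 255},
    {"offset": [0,0,-0.08],"delta_rot": [0,0,0],"gripper": 255},
    {"offset": [0,0,-0.12],"delta_rot": [0,0,0],"gripper": 255},
    {"offset": [0,0,-0.15],"delta_rot": [0,0,0],"gripper": 255},
    {"offset": [0,0,-0.17],"delta_rot": [0,0,0],"gripper": 255},
    {"offset": [0,0,-0.17],"delta_rot": [0,0,0],"gripper": 255}
  ]
}}

```text
clock: 9.25
tcp_pos: [0.5311, -0.3035, 0.1745]
eef_rot: [0.997, -0.08, 0.0, -0.0]
force: [-0.9, 0.3, 4.3]
finger_gap: 0.34
finger_force: 63.3
```

Emit:
{"op": "move_arm", "data": {
  "deltas": [
    {"offset": [-0.03,0.005,0],"delta_rot": [0,0,0],"gripper": 255},
    {"offset": [-0.07,0.01,0],"delta_rot": [0,0,0],"gripper": 255},
    {"offset": [-0.1,0.016,0],"delta_rot": [0,0,0],"gripper": 255},
    {"offset": [-0.13,0.02,0],"delta_rot": [0,0,0],"gripper": 255},
    {"offset": [-0.165,0.026,0],"delta_rot": [0,0,0],"gripper": 255},
    {"offset": [-0.165,0.026,0],"delta_rot": [0,0,0],"gripper": 255}
  ]
}}

```text
clock: 9.85
tcp_pos: [0.5262, -0.3027, 0.1744]
eef_rot: [0.997, -0.08, 0.0, 0.0]
force: [2.2, -0.6, 3.7]
finger_gap: 0.345
finger_force: 63.3
```

Still on the rails with light contact. I'll go on in 1 mm steps.

Emit:
{"op": "move_arm", "data": {
  "deltas": [
    {"offset": [-0.033,0.005,-0.01],"delta_rot": [0,0,0],"gripper": 255},
    {"offset": [-0.066,0.01,-0.01],"delta_rot": [0,0,0],"gripper": 255},
    {"offset": [-0.066,0.01,-0.01],"delta_rot": [0,0,0],"gripper": 255}
  ]
}}

```text
clock: 10.15
tcp_pos: [0.5233, -0.302, 0.1733]
eef_rot: [0.997, -0.08, -0.001, -0.0]
force: [-0.3, 0.3, -3.4]
finger_gap: 0.343
finger_force: 62.6
```

Emit:
{"op": "move_arm", "data": {
  "deltas": [
    {"offset": [-0.033,0.005,0],"delta_rot": [0,0,0],"gripper": 255},
    {"offset": [-0.033,0.005,0],"delta_rot": [0,0,0],"gripper": 255}
  ]
}}

```text
clock: 10.35
tcp_pos: [0.5227, -0.3021, 0.1736]
eef_rot: [0.997, -0.08, -0.0, -0.0]
force: [0.1, -0.5, -3.3]
finger_gap: 0.341
finger_force: 62.6
```

Emit:
{"op": "move_arm", "data": {
  "deltas": [
    {"offset": [-0.033,0.005,0],"delta_rot": [0,0,0],"gripper": 255},
    {"offset": [-0.033,0.005,0],"delta_rot": [0,0,0],"gripper": 255}
  ]
}}

```text
clock: 10.55
tcp_pos: [0.5219, -0.302, 0.1738]
eef_rot: [0.997, -0.08, -0.0, -0.0]
force: [-0.6, -0.8, -2.9]
finger_gap: 0.343
finger_force: 62.6
```

The vertical load has gone, so the lugs are over the notches. I'm lowering gently.

Emit:
{"op": "move_arm", "data": {
  "deltas": [
    {"offset": [0,0,-0.04],"delta_rot": [0,0,0],"gripper": 255},
    {"offset": [0,0,-0.08],"delta_rot": [0,0,0],"gripper": 255},
    {"offset": [0,0,-0.12],"delta_rot": [0,0,0],"gripper": 255},
    {"offset": [0,0,-0.12],"delta_rot": [0,0,0],"gripper": 255}
  ]
}}

```text
clock: 10.95
tcp_pos: [0.5221, -0.302, 0.1701]
eef_rot: [0.997, -0.08, -0.0, -0.0]
force: [-0.3, 0.8, -2.3]
finger_gap: 0.341
finger_force: 62.6
```

Emit:
{"op": "move_arm", "data": {
  "deltas": [
    {"offset": [0,0,-0.04],"delta_rot": [0,0,0],"gripper": 255},
    {"offset": [0,0,-0.08],"delta_rot": [0,0,0],"gripper": 255},
    {"offset": [0,0,-0.11],"delta_rot": [0,0,0],"gripper": 255},
    {"offset": [0,0,-0.12],"delta_rot": [0,0,0],"gripper": 255},
    {"offset": [0,0,-0.12],"delta_rot": [0,0,0],"gripper": 255}
  ]
}}

```text
clock: 11.45
tcp_pos: [0.5221, -0.302, 0.1667]
eef_rot: [0.997, -0.08, -0.0, -0.0]
force: [0.7, 0.7, -2.5]
finger_gap: 0.346
finger_force: 62.6
```

Emit:
{"op": "move_arm", "data": {
  "deltas": [
    {"offset": [0,0,-0.02],"delta_rot": [0,0,0],"gripper": 255},
    {"offset": [0,0,-0.03],"delta_rot": [0,0,0],"gripper": 255},
    {"offset": [0,0,-0.03],"delta_rot": [0,0,0],"gripper": 255}
  ]
}}

```text
clock: 11.75
tcp_pos: [0.5222, -0.3022, 0.1665]
eef_rot: [0.997, -0.08, 0.0, -0.0]
force: [-2.5, 1.1, 9.2]
finger_gap: 0.343
finger_force: 64.1
```

There is contact at TCP z 0.1665, the predicted seated height. I'm releasing and backing off upwards.

Emit:
{"op": "move_arm", "data": {
  "deltas": [
    {"offset": [0,0,0.02],"delta_rot": [0,0,0],"gripper": 255},
    {"offset": [0,0,0.02],"delta_rot": [0,0,0],"gripper": 0},
    {"offset": [0,0,0.02],"delta_rot": [0,0,0],"gripper": 0},
    {"offset": [0,0,0.02],"delta_rot": [0,0,0],"gripper": 0},
    {"offset": [0,0,0.02],"delta_rot": [0,0,0],"gripper": 0},
    {"offset": [0,0,0.02],"delta_rot": [0,0,0],"gripper": 0},
    {"offset": [0,0,0.02],"delta_rot": [0,0,0],"gripper": 0},
    {"offset": [0,0,0.02],"delta_rot": [0,0,0],"gripper": 0},
    {"offset": [0,0,0.5],"delta_rot": [0,0,0],"gripper": 0},
    {"offset": [0,0,1.2],"delta_rot": [0,0,0],"gripper": 0},
    {"offset": [0,0,2],"delta_rot": [0,0,0],"gripper": 0},
    {"offset": [0,0,3],"delta_rot": [0,0,0],"gripper": 0},
    {"offset": [0,0,4],"delta_rot": [0,0,0],"gripper": 0},
    {"offset": [0,2,4],"delta_rot": [0,0,0],"gripper": 0},
    {"offset": [0,3.5,4],"delta_rot": [0,0,0],"gripper": 0},
    {"offset": [0,5,4],"delta_rot": [0,0,0],"gripper": 0},
    {"offset": [0,6,4],"delta_rot": [0,0,0],"gripper": 0},
    {"offset": [0,6,4],"delta_rot": [0,0,0],"gripper": 0},
    {"offset": [0,6,4],"delta_rot": [0,0,0],"gripper": 0}
  ]
}}

```text
clock: 13.65
tcp_pos: [0.5222, -0.1217, 0.2866]
eef_rot: [0.997, -0.079, 0.0, -0.0]
force: [0.5, -0.9, -0.1]
finger_gap: 1.002
finger_force: 0.0
```

```bash
python3 - <<'E'
from h import *
for n in("top","scene"):
    c=capture(n);P=cloud(c);z=P[...,2]
    near=np.hypot(P[...,0]-.522,P[...,1]+.302)<.12
    g=near&(z>.177)&(z<.2); w=near&(z>.122)&(z<.142)
    f=lambda m:cv2.minAreaRect(P[m][:,:2].astype(np.float32))
    print(n,g.sum(),"grip",f(g) if g.any() else 0,np.median(z[g]) if g.any() else 0,"walls",w.sum(),f(w) if w.any() else 0)
    if n=="scene": cv2.imwrite("pics/s2.png",cv2.resize(c["color"][200:400,280:470],None,fx=3,fy=3)[...,::-1])
    m=near&(z>.122)&(z<.2)
    wm=w&(np.abs(z-.13)<.006); A=np.c_[P[wm][:,:2]-[.522,-.302],np.ones(wm.sum())]; print("tilt",np.linalg.lstsq(A,z[wm],rcond=None)[0])
E
```

```text
top 182 grip ((0.5191377401351929, -0.3023778796195984), (0.028890803456306458, 0.030390262603759766), 79.52136993408203) 0.18625781925561147 walls 326 ((0.5217628479003906, -0.3036668002605438), (0.09521839022636414, 0.1574159562587738), 80.0907211303711)
tilt [-0.00898208 -0.00223488  0.12961077]
scene 288 grip ((0.5219966173171997, -0.30291810631752014), (0.030541863292455673, 0.030375691130757332), 77.49444580078125) 0.18736634203168973 walls 864 ((0.5248717069625854, -0.30311787128448486), (0.09793410450220108, 0.15748678147792816), 81.11772918701172)
tilt [-0.0008923  -0.00396582  0.13049186]
```

View pics/s2.png

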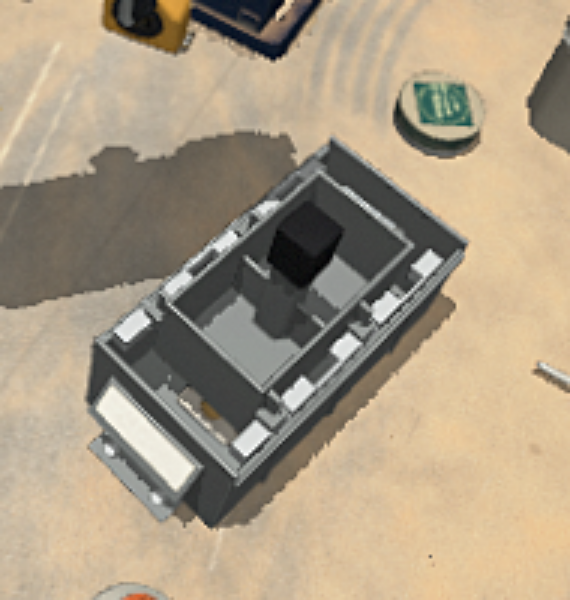

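The picture shows the caddy level, with its grip at (305,240). Its grip top is at 0.187 m, and the lugs are down in the notches at (150,310), (270,400) and (365,315). The gripper is clear.

```bash
python3 -c "
from station import *
print(sign_off())"
```

```text
the job is handed in; nothing more can be done
None
```

The caddy is stacked on the bin with the block plane, turned half a turn from nesting, with its lugs down in the notches and the gripper clear; I handed the job in after about 14 s of robot time, but sign-off returned no verdict.

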